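# Fit the splined handwheel and clamp the brass blank

### The arm

A 6-joint arm with a two-finger parallel gripper is mounted at the origin on a cart in front of the work surface, level with it; the furniture and walls round the work are solid. World frame = base frame: x ahead of the robot, y to its left, z up, the work surface at z = 0. Lengths are in mm, angles in rad, forces in N, time in s.
With the tool pointing down it reaches from about 275 to 1000 mm from the base axis. Payload 8.4 kg.
Tool frame: the origin (TCP) lies at the centre of the arm's flange, where the gripper is bolted on; the fingertips stand 173 mm ahead of it and the grasp point (between the pads) lies 155 mm ahead of it (r.nose_length is the distance from the TCP to the fingertips, in mm); z points along the fingers, y is the direction in which the jaws open and shut (so a half turn about z gives the same grasp; the last joint's range is limited). The gripper opens to 85 mm and grips with 20 to 120 N. Pads are 22 mm wide; open, the fingers measure 114 mm over their backs; the gripper's body (76 mm by 85 mm) begins 54 mm behind the grasp point. The pads swing forward as they close: fully open they stand 13 mm farther back than shut.
Start: joints at [-0.002, 0.353, 1.633, -0, 1.155, -0.002], TCP at [625.004, -0, 404.681] pointing down, gripper open.
Joint ranges: [-2.63, 2.63], [-0.92, 2.1], [0.06, 2.66], [-1.3, 4.44], [0, 2.69], [-3.02, 3.02]. Speed limits (rad/s): [2.22, 2.22, 2.79, 3.14, 3.14, 3.14].

### API

Orientations are given as [roll, pitch, yaw] about the fixed x, y, z axes, in that order (R = Rz(yaw) Ry(pitch) Rx(roll)).
In Python, from rig import r, grab_frame, workorder gives the robot as it stands.
- The arm moves only by the tool carry_out, never from a script. Its argument "steps" is a list that holds one entry, the list of rows, each a list of 5 numbers: the opening in per cent of the stroke, from 0 (shut) to 100 (fully open), then the shift along the tool's x, y, z in m, then the turn about the tool's z in degrees. In form: [[[jaw, x, y, z, spin], ...]]. A call has 1 to 8 rows; each row is the pose to reach, as a shift and turn from the pose measured when the call began, along the tool's axes at that moment; what a row does not reach only later rows make up. A row lasts 1/10 s, in which the tool goes at most 50 mm and 8.59 degrees, less where a joint would pass 70% of its speed; a pose out of reach is approached as far as the arm can. A call with a gripper value outside its range is refused whole. The fingers move at their own pace and stop on an object; "squeeze" is the grip in N (left out, the last holds). Time passes only in rows, so rows that repeat a pose let the fingers close. It gives the time, the measured TCP pose, the force and the opening at its end, in the units of the state.
- r.sense(): the state, without advancing time (a new reading comes with each control period).
- grab_frame(name): name is "scene" or "side" or "wrist"; returns a dict with "image" (400x640x3 uint8, red, green, blue), "intrinsics" (3x3 intrinsics, pixels), "eye" and "rotation" of the camera in the world; the wrist camera has in their place "T_tool_cam" (4x4, takes a point from camera to tool coordinates, whose origin is the TCP and whose axes are the flange's). Camera axes: x right, y up, looking along -z (the intrinsics and any distortion apply to the point x, -y, -z); pixel columns grow to the right and rows downward; lengths in mm; the calibration is good to about 2 mm. A picture is of the moment at which its call begins: read the wrist's pose just before it. There is no depth.
- workorder.sign_off(): hands the job in, once; it reports no verdict.
The state is a dict: "clock": time; "qpos": joint angles; "qvel": joint speeds; "joint_efforts": joint torques, N m; "eef_pos": TCP position; "tcp_rot": TCP orientation; "contact_force": force on the tool from outside, world axes, zero at the start; "wrist_torque": the same for the moment, N m; "opening": opening from 0.0 (shut) to 1.0 (fully open).
Only numpy, scipy, OpenCV 4.12 (cv2) and the standard library are available. Lean on these libraries where they do the work, as an engineer would, in place of code of your own. Each camera call takes 0.05 s, during which the arm holds its last target.

### The job

Get the brass blank ready for engraving: take the loose handwheel, push its splined bore fully home onto the upright splined shaft of the swing clamp (rock it under a light push until the teeth meet), then turn the clamp clockwise with the wheel until its lever holds the blank tight and flat against the fence. Let go and leave the wheel on the shaft; do not push the lever itself, and leave the jar, the round box and the paste tin where they are.

Things in the scene. Friction and masses are not known exactly. Their poses are not given: they have to be found in the camera images.
- wheel_grip (a point): Loose steel handwheel, 0.45 kg, 100 mm tall, standing upright on its hub. This point is the centre of the aluminium bar grip on top: 60 mm long along own x, 30 mm wide along y, 36 mm tall, top 18 mm above the point; hub underside 82 mm below it. z is the wheel's axis, up. Below the grip: hub 62 mm across, 64 mm tall; rim 132 mm across, its middle 18 mm above the hub's underside.
- wheel_bore (a point): Centre of the mouth of the handwheel's bore, in the hub's underside, axes as wheel_grip. The bore opens downwards, is 58 mm deep and blind, with six inner teeth from 4 mm up; 31 mm between opposite teeth, 48 mm between opposite gaps. The teeth are evenly spaced, so it meshes at every 60 degrees; how they stand relative to the bar grip is not given and not visible from above.
- shoulder (a point): Centre of the flat shoulder at the foot of the clamp's upright splined shaft, on its axis, 44 mm above the desk; it turns with the shaft. Fully home, the hub sits on it (wheel_grip 82 mm above this point). Six splines, 7 mm wide, 44 mm across the tips, rise 36 mm from it. They are evenly spaced, at no stated angle to the lever.
- shaft_tip (a point): Top centre of the splined shaft, 52 mm above the shoulder. Above the splines goes a smooth round pilot, 28 mm across and 16 mm tall, its last 8 mm tapering to 18 mm. Slipped over the pilot, the hub stops on the spline ends (hub underside 32 mm above the shoulder) and drops only within about 6 degrees of a matching angle: rock it under a light push, up to 30 degrees either way.
- swing_clamp (a joint): Turn of the shaft with its lever, rad, growing clockwise seen from above: 0 is wide open, about 1.10 is the lever tight on the blank with the blank flat against the fence. The start is 0 to 0.45. It stays where it is left: turning it takes 0.7 N m.
- nose (a point): Centre of the round upright nose (24 mm across, 18 mm tall) at the end of the lever, 90 mm from the shaft's axis and 31 mm above the desk; the lever is 20 mm wide.
- lever: The clamp's turning part: the splined shaft and the dark steel lever with its nose, which swings just above the bed. The origin lies on the shaft's axis at desk height.
- blank: Loose brass block to be held, 40 x 60 x 22 mm, 0.25 kg, lying in the clamp between lever and fence, 40 mm being the width that is gripped. Origin at the centre of its underside, z up; own x points to the fence, own y along it.
- vice: The clamp's fixed grey bed with its steel fence, top 48 mm above the desk. Origin on the shaft's axis at desk height; the face for the blank is at own x = +52 mm, own y = 42 to 128 mm. The bed, 18 mm thick, spans own x -45 to 68, y -48 to 128 mm. At joint 1.10 the lever points along own +y; at joint q, 1.10 - q rad counterclockwise (from above) of that.
- jar: White square jar, 78 x 78 x 75 mm, bystander. Origin at the centre of its underside.
- round_box: Pale round box, 71 mm across, 30 mm tall, bystander. Origin at the centre of its underside.
- paste_tin: Low round pale tin, 66 mm across, 22 mm tall, bystander. Origin at the centre of its underside.
Not all that is in view belongs to the job. Of the things that look like the blank, the larger one is meant.

How it is judged (in metres and radians):
On the way, in this order (a step that is already met when the one before it is completed fails the run):
1. the handwheel is meshed and fully home on the splined shaft (z of wheel_grip in the frame of shoulder between 0.077 and 0.086 m and horizontal distance between wheel_grip and shoulder below 0.006 m and angle between wheel_grip's own z axis and vertical below 0.06 rad), for 0.2 s.
2. the wheel still home, the lever presses the blank against the fence (all of step 1 and contact force between lever and blank above 1 N and x of blank in the frame of vice above 0.0295 m and value of joint swing_clamp above 1.04 rad), for 0.2 s.
At the end, for the whole second after the job is handed in: Wheel on the shaft, hub within 4 mm of the shoulder, 6 mm of the axis, upright within 0.06 rad; lever presses the blank with over 1 N, blank within 2.5 mm of the fence; joint 1.04 to 1.18; blank flat within 0.06 and square to the fence within 0.08 rad; at rest (all of step 2 and value of joint swing_clamp below 1.18 rad and angle between the x axis of blank and the x axis of vice, either way round below 0.08 rad and angle between blank's own z axis and vertical below 0.06 rad and linear speed of blank below 0.02 m/s and velocity of joint swing_clamp below 0.05 rad/s); the robot touches nothing.
It fails at once if the jar is knocked or shifted more than 25 mm (distance of jar from where it was at the start of the episode above 0.025 m).
It fails at once if the round box is knocked or shifted more than 25 mm (distance of round_box from where it was at the start of the episode above 0.025 m).
It fails at once if the paste tin is knocked or shifted more than 25 mm (distance of paste_tin from where it was at the start of the episode above 0.025 m).
It fails at once if the robot pushes the lever or shaft itself, not through the wheel (contact force between any of the fingers, the arm and lever above 2 N).
It also fails if it takes over 72 s, if anything falls off the work surface, if the arm or the gripper's body presses on something with over 40 N, if the wrist force passes 120 N, or if a joint passes its speed limit or range.

## Working session

There is one attempt and no reset: what is moved stays moved. The work goes in short steps, Python scripts to look and compute and a tool call to move; the robot and the scene stay as the last step left them, time stands still between calls to the robot, and variables do not carry over. Pictures are saved under pics/ and viewed, and the job is handed in when it is done.

Besides the shell and the picture viewer there is one more tool, called after "Call:" as a command line: name --argument value ..., lists and objects as JSON in quotes. carry_out: Moves the arm, as the interface text tells. Its arguments: {"type":"object","properties":{"steps":{"type":"array","items":{"type":"array","items":{"type":"array","items":{"type":"number"}}}},"squeeze":{"type":"number"}},"required":["steps"]}

```bash
ls; mkdir -p pics; python3 - <<'E'
from rig import r, grab_frame, workorder
import cv2, numpy as np
s=r.sense(); print(s)
for n in ["scene","side","wrist"]:
    f=grab_frame(n); cv2.imwrite(f"pics/{n}0.png",f["image"][:,:,::-1])
    print(n,{k:np.round(v,3).tolist() for k,v in f.items() if k!="image"})
E
```

```text
pics
{'clock': 0.0, 'qpos': array([-2.38310582e-03,  3.53671577e-01,  1.63414710e+00, -1.73845854e-06,
        1.15516089e+00, -2.39547249e-03]), 'qvel': array([ 1.38348541e-03, -2.33308278e-04,  6.61659880e-04,  4.70637298e-04,
        8.69875243e-05,  9.74915100e-04]), 'joint_efforts': array([-2.03471049e-03, -6.05236173e+01, -3.42063046e+01, -2.62302356e-04,
        9.48130677e-03,  3.61521288e-06]), 'eef_pos': array([6.24768484e+02, 1.08427665e-02, 4.03941317e+02]), 'tcp_rot': array([-3.14020574e+00, -1.73284081e-06,  1.57080940e+00]), 'contact_force': array([ 0.14537637, -0.32389795, -0.57165118]), 'wrist_torque': array([-0.04548636, -0.04463628,  0.04578833]), 'opening': 0.9987544266968473}
scene {'intrinsics': [[384.241, 0.0, 317.824], [0.0, 384.241, 199.644], [0.0, 0.0, 1.0]], 'eye': [-105.184, -499.252, 612.818], 'rotation': [0.973, -0.024, -0.954]}
side {'intrinsics': [[411.438, 0.0, 321.553], [0.0, 411.438, 196.171], [0.0, 0.0, 1.0]], 'eye': [177.035, 633.9, 627.396], 'rotation': [0.984, -0.013, -2.635]}
wrist {'intrinsics': [[278.57, 0.0, 322.015], [0.0, 278.57, 201.24], [0.0, 0.0, 1.0]], 'T_tool_cam': [[-0.001, 0.964, 0.267, 68.424], [1.0, 0.001, -0.0, -0.355], [-0.0, 0.267, -0.964, 30.858], [0.0, 0.0, 0.0, 1.0]]}
```

View pics/scene0.png

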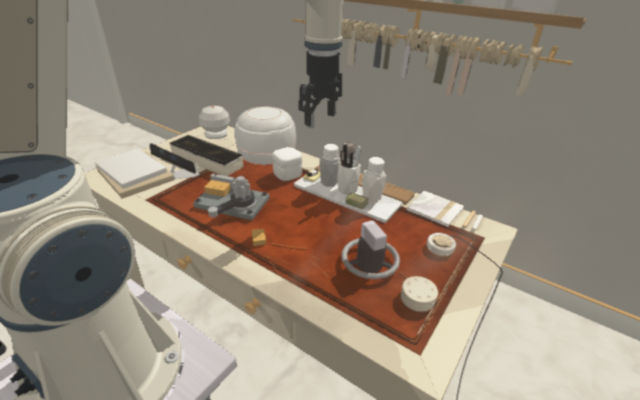

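View pics/side0.png

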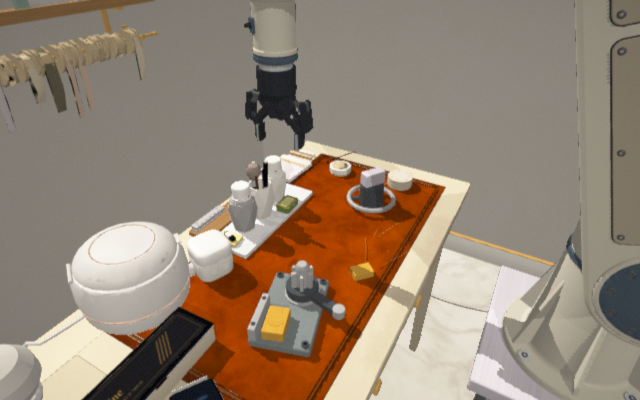

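View pics/wrist0.png

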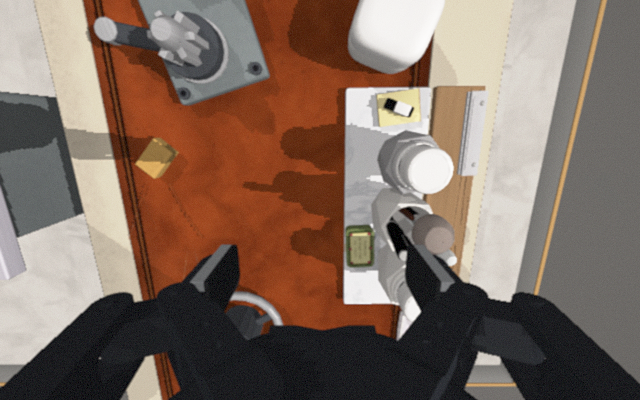

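The scene shows the vice at scene (235,200) and side (290,310), and the handwheel at scene (372,250) and side (372,190). There are two brass pieces. One lies in the vice at side (277,322), the other is a smaller loose one at side (362,271). The blank is the larger piece in the vice, next to the fence. I'll enlarge the crops to check.

```bash
cat > h.py <<'E'
from rig import r, grab_frame, workorder
import cv2, numpy as np
from scipy.spatial.transform import Rotation as R
def cam(n):
    s=r.sense(); f=grab_frame(n)
    if n=="wrist":
        T=np.eye(4);T[:3,:3]=R.from_euler('xyz',s['tcp_rot']).as_matrix();T[:3,3]=s['eef_pos']
        T=T@f['T_tool_cam'];E,Q=T[:3,3],T[:3,:3]
    else: E,Q=f['eye'],R.from_euler('xyz',f['rotation']).as_matrix()
    return dict(im=f['image'],K=np.array(f['intrinsics']),E=np.array(E),Q=np.array(Q))
def ray(c,uv):
    p=np.linalg.inv(c['K'])@[uv[0],uv[1],1]; d=c['Q']@[p[0],-p[1],-p[2]]; return d/np.linalg.norm(d)
def plane(c,uv,z):
    d=ray(c,uv); return c['E']+d*(z-c['E'][2])/d[2]
def tri(a,ua,b,ub):
    A=[];B=[]
    for c,u in((a,ua),(b,ub)):
        d=ray(c,u);M=np.eye(3)-np.outer(d,d);A.append(M);B.append(M@c['E'])
    x=np.linalg.lstsq(np.vstack(A),np.hstack(B),rcond=None)[0]
    return x,[np.linalg.norm(M@x-b) for M,b in zip(A,B)]
def proj(c,P):
    v=c['Q'].T@(np.array(P)-c['E']);v=v*[1,-1,-1];p=c['K']@v;return p[:2]/p[2]
def crop(c,x0,y0,x1,y1,k,name):
    cv2.imwrite('pics/'+name,cv2.resize(np.ascontiguousarray(c['im'][y0:y1,x0:x1,::-1]),None,fx=k,fy=k,interpolation=cv2.INTER_CUBIC))
E
python3 - <<'E'
from h import *
import pickle
a=cam('scene');b=cam('side');w=cam('wrist')
pickle.dump((a,b,w),open('c0.pkl','wb'))
crop(b,330,140,430,220,8,'sidewheel.png')
crop(a,325,200,425,290,6,'scenewheel.png')
crop(b,240,250,370,360,6,'sidevice.png')
crop(w,80,0,280,120,4,'wristvice.png')
E
```

```text
(no output)
```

View pics/sidewheel.png

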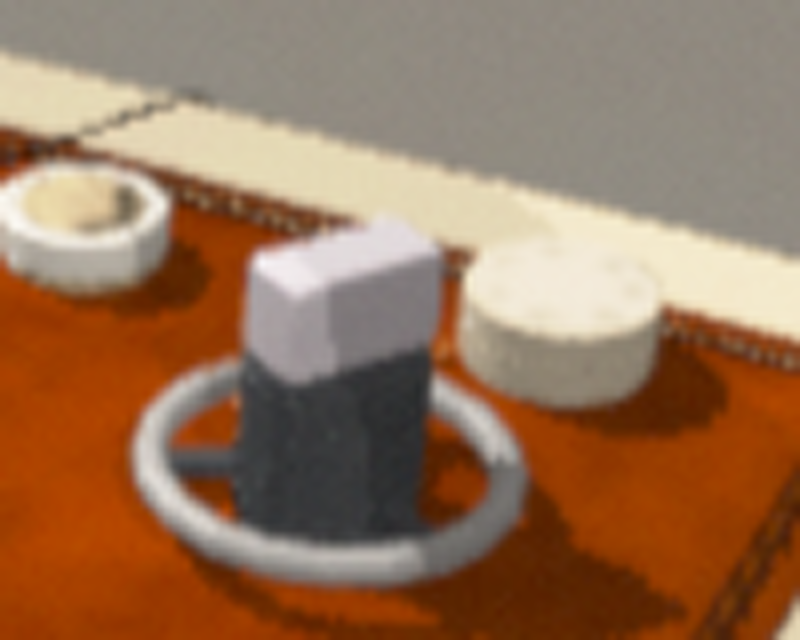

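View pics/scenewheel.png

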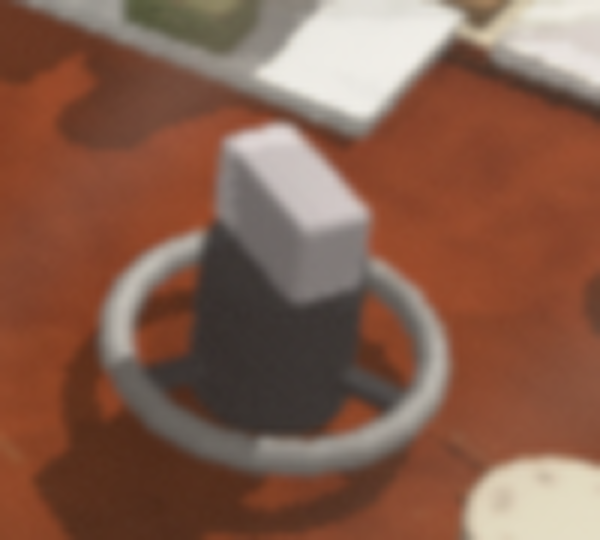

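View pics/sidevice.png

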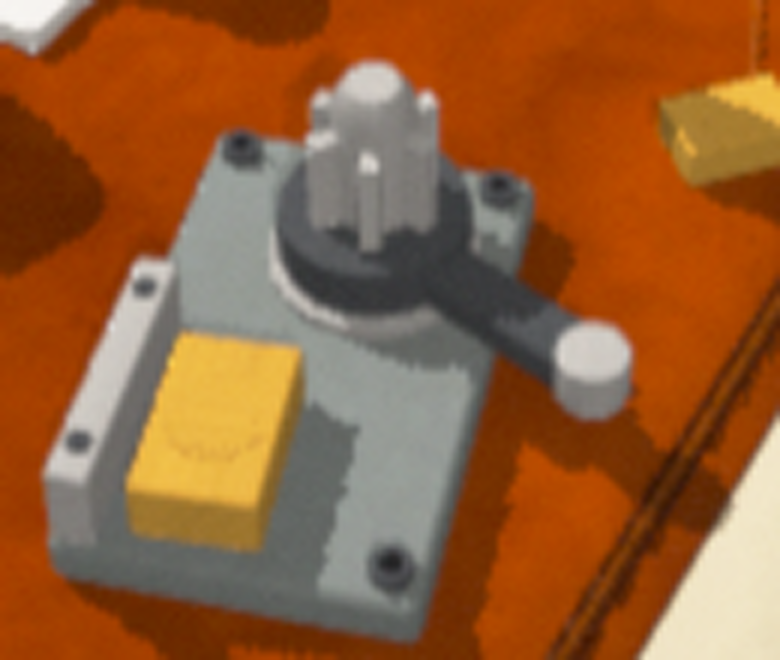

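View pics/wristvice.png

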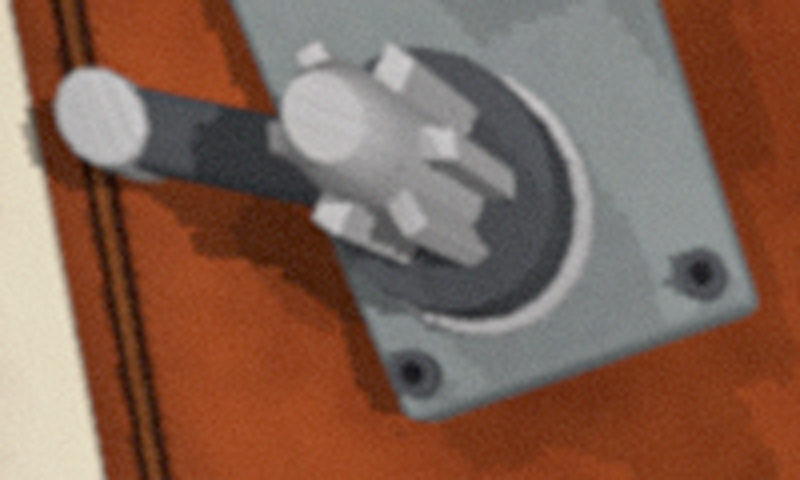

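```bash
python3 - <<'E'
from h import *
import pickle
a,b,w=pickle.load(open('c0.pkl','rb'))
S=[np.array(p)/6+[325,200] for p in[(230,142),(288,125),(370,215),(300,230)]]
D=[np.array(p)/8+[330,140] for p in[(253,260),(300,295),(442,245),(388,217)]]
for c,L in((a,S),(b,D)):
    P=[plane(c,u,100) for u in L]; print(np.round(P,1).tolist(), np.mean(P,0).round(1))
# rim: ellipse outer extents
print('tip', [ (plane(c,u,96)).round(1) for c,u in ((b,np.array((375,85))/6+[240,250]),(w,np.array((325,115))/4+[80,0]))])
print(tri(b,np.array((375,85))/6+[240,250],w,np.array((325,115))/4+[80,0]))
# nose top z=40
nb=np.array((594,345))/6+[240,250]; nw=np.array((103,115))/4+[80,0]
print('nose',plane(b,nb,40),plane(w,nw,40),tri(b,nb,w,nw))
# fence top corners z=48 in side: face edge
for u in [(178,262),(95,480),(140,258),(45,475)]: print('fence',plane(b,np.array(u)/6+[240,250],48).round(1))
for u in [(180,335),(302,350),(262,500),(130,490)]: print('blank',plane(b,np.array(u)/6+[240,250],40).round(1))
# splines tops in wrist z=80
for u in [(313,52),(396,67),(438,140),(408,213),(338,215),(278,135)]: print('spl',plane(w,np.array(u)/4+[80,0],80).round(1))
for u in [(414,373),(702,270)]: print('screw',plane(w,np.array(u)/4+[80,0],20).round(1))
E
```

```text
[[501.0, -206.6, 100.0], [522.9, -218.7, 100.0], [494.4, -266.6, 100.0], [472.3, -250.9, 100.0]] [ 497.6 -235.7  100. ]
[[520.9, -210.1, 100.0], [499.2, -197.7, 100.0], [472.3, -249.5, 100.0], [494.4, -257.7, 100.0]] [ 496.7 -228.8  100. ]
tip [array([478.4, 149.5,  96. ]), array([482.6, 149.4,  96. ])]
(array([480.40436738, 149.06913425,  94.14065338]), [np.float64(1.4776412273799475), np.float64(1.4776412273801058)])
nose [392.45363128 163.57240549  40.        ] [395.05632261 165.81116979  40.        ] (array([393.48383963, 164.89988729,  39.82701465]), [np.float64(1.6449189005706557), np.float64(1.6449189005708826)])
fence [517.4 204.7  48. ]
fence [490.3 284.2  48. ]
fence [528.7 209.2  48. ]
fence [503.7 289.8  48. ]
blank [504.5 223.   40. ]
blank [468.9 209.4  40. ]
blank [449.1 261.4  40. ]
blank [483.9 277.2  40. ]
spl [473.6 166.9  80. ]
spl [492.3 163.9  80. ]
spl [500.1 148.9  80. ]
spl [491.  133.4  80. ]
spl [474.2 133.   80. ]
spl [462.7 149.9  80. ]
screw [459.6 103.7  20. ]
screw [547.1 131.6  20. ]
```

Side crop: the larger brass block is in the vice at crop (215,430), and its top measures about 38×57 mm, which fits. The lever is near open (q≈0.03). The shaft axis is near (481,149), and the nose comes out 89 mm from it (90 expected). The wheel grip is near (497,-232), with its bar axis about 58° from world x. I'll move above the wheel and look again.

Call:
carry_out --steps '[[[100,-0.232,-0.128,0.05,30],[100,-0.232,-0.128,0.05,30],[100,-0.232,-0.128,0.05,30],[100,-0.232,-0.128,0.05,30],[100,-0.232,-0.128,0.05,30],[100,-0.232,-0.128,0.05,30],[100,-0.232,-0.128,0.05,30],[100,-0.232,-0.128,0.05,30]]]' --squeeze 60

```text
clock: 1.1
eef_pos: [497.0, -232.2, 354.6]
tcp_rot: [-3.141, -0.0, 1.046]
contact_force: [0.6, -0.0, 0.4]
opening: 0.995
```

```bash
python3 - <<'E'
from h import *
import pickle
s=r.sense();print(s['clock'],s['eef_pos'],s['tcp_rot'],s['qvel'].round(3))
w=cam('wrist');pickle.dump(w,open('c1.pkl','wb'))
crop(w,0,0,640,400,1.25,'w1.png')
E
```

```text
1.1 [ 496.95177887 -232.15261598  354.59859782] [-3.14127363e+00 -1.28816373e-04  1.04580809e+00] [ 0.029 -0.    -0.006  0.002  0.002  0.002]
```

View pics/w1.png

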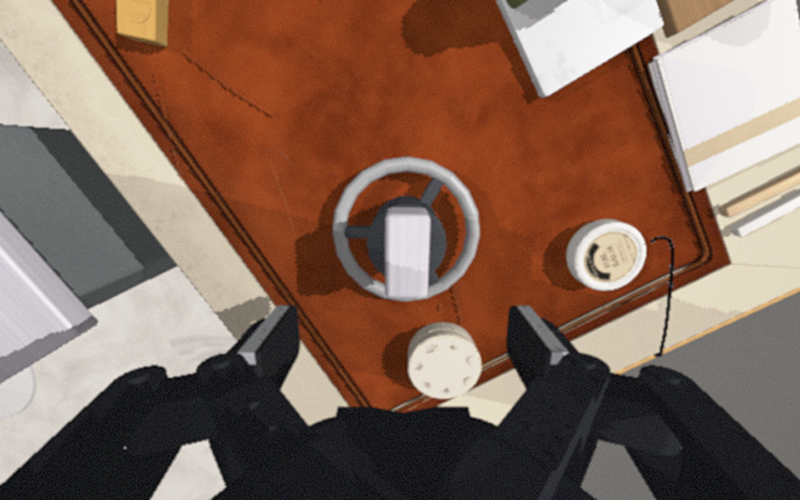

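```bash
python3 - <<'E'
from h import *
import pickle
w=pickle.load(open('c1.pkl','rb'))
crop(w,260,120,390,250,6,'w1c.png')
im=w['im'].astype(int)
m=((im.min(2)>150)).astype(np.uint8); m[:, :305]=0; m[:,350:]=0; m[:160]=0; m[245:]=0
n,l,st,ce=cv2.connectedComponentsWithStats(m);i=1+st[1:,4].argmax();print(st[i],ce[i])
c,_=cv2.findContours((l==i).astype(np.uint8),0,2);box=cv2.boxPoints(cv2.minAreaRect(c[0]));print(box)
P=[plane(w,u,100) for u in box];print(np.round(P,1),np.mean(P,0))
E
```

```text
[ 309  168   41   72 2341] [326.4002563  204.43229389]
[[304.85852 170.73132]
 [344.16693 167.58664]
 [349.74084 237.26074]
 [310.43243 240.40543]]
[[ 500.2 -197.4  100. ]
 [ 528.9 -211.1  100. ]
 [ 503.8 -266.5  100. ]
 [ 473.  -251.9  100. ]] [ 501.47276432 -231.71916963  100.        ]
```

View pics/w1c.png

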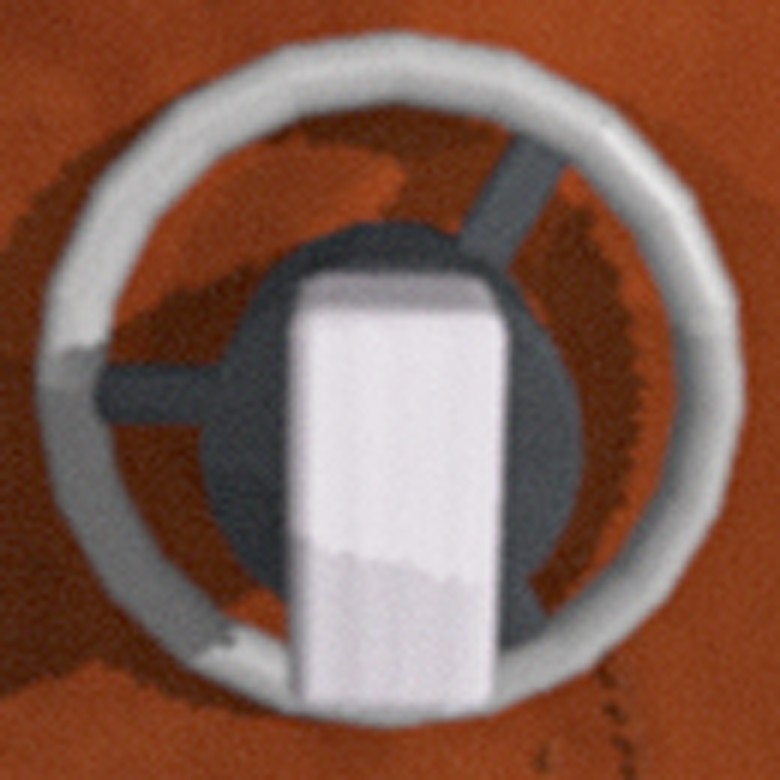

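The crop shows the grip's top face with corners at crop (293,310), (508,312), (494,705) and (298,705), almost aligned with the tool.

```bash
python3 - <<'E'
from h import *
import pickle
w=pickle.load(open('c1.pkl','rb'))
P=np.array([plane(w,np.array(u)/6+[260,120],100) for u in [(293,310),(508,312),(494,705),(298,705)]])
c=P.mean(0);print(P.round(1),c)
print(np.linalg.norm(P[0]-P[1]),np.linalg.norm(P[0]-P[3]))
d=(P[0]+P[1]-P[2]-P[3])/2;print(np.degrees(np.arctan2(d[1],d[0])))
s=r.sense();Q=R.from_euler('xyz',s['tcp_rot']).as_matrix()
print('tool x dir',np.degrees(np.arctan2(Q[1,0],Q[0,0])),'shift tool', Q.T@(c+[0,0,-12+155]-s['eef_pos']))
E
```

```text
[[ 502.6 -199.6  100. ]
 [ 527.5 -214.4  100. ]
 [ 498.2 -263.5  100. ]
 [ 473.8 -249.3  100. ]] [ 500.51593216 -231.70190173  100.        ]
29.020710571738196 57.380862578646834
59.49115466654186
tool x dir 59.98900042450367 shift tool [  1.50777739   2.79036621 111.75281482]
```

Call:
carry_out --steps '[[[100,0.001,0.0025,0.04,0.5],[100,0.001,0.0025,0.08,0.5],[100,0.001,0.0025,0.1,0.5],[100,0.001,0.0025,0.111,0.5],[100,0.001,0.0025,0.111,0.5],[0,0.001,0.0025,0.111,0.5],[0,0.001,0.0025,0.111,0.5],[0,0.001,0.0025,0.111,0.5]]]' --squeeze 60

```text
clock: 1.95
eef_pos: [500.5, -232.1, 244.9]
tcp_rot: [3.139, -0.0, 1.038]
contact_force: [0.2, -0.0, -0.3]
opening: 0.514
```

Call:
carry_out --steps '[[[0,0,0,0,0],[0,0,0,0,0],[0,0,0,0,0],[0,0,0,0,0]]]' --squeeze 60

```text
clock: 2.35
eef_pos: [500.6, -232.2, 245.6]
tcp_rot: [3.139, -0.001, 1.038]
contact_force: [-2.4, 1.4, 6.0]
opening: 0.338
```

```bash
python3 - <<'E'
from h import *
s=r.sense();print(s)
crop(cam('wrist'),0,0,640,400,1.25,'w2.png')
b=cam('side');crop(b,300,100,460,220,5,'s2.png')
E
```

```text
{'clock': 2.35, 'qpos': array([-4.37109885e-01,  4.44821574e-01,  1.91459228e+00,  3.65919892e-04,
        7.79447567e-01,  9.51955232e-02]), 'qvel': array([-7.97160827e-04, -1.34688436e-05,  1.65201350e-03,  1.43408578e-03,
        2.96323240e-04,  9.67754504e-04]), 'joint_efforts': array([-2.69865682e-01, -5.38848782e+01, -2.41481709e+01, -1.01878094e-01,
       -7.43472241e-01,  1.16292707e-03]), 'eef_pos': array([ 500.58268271, -232.19585618,  245.63871119]), 'tcp_rot': array([ 3.13889833e+00, -5.16347969e-04,  1.03823169e+00]), 'contact_force': array([-2.41666626,  1.39518001,  5.97752521]), 'wrist_torque': array([0.15137469, 0.27420233, 0.04292036]), 'opening': 0.3379285399202335}
```

View pics/w2.png

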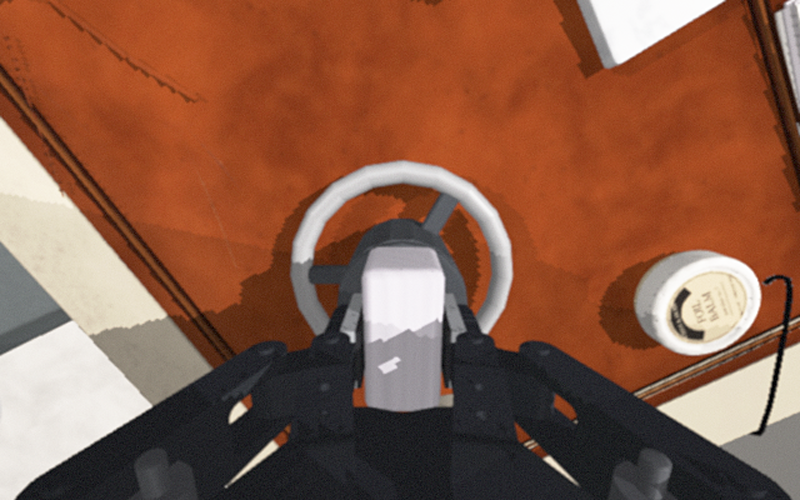

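View pics/s2.png

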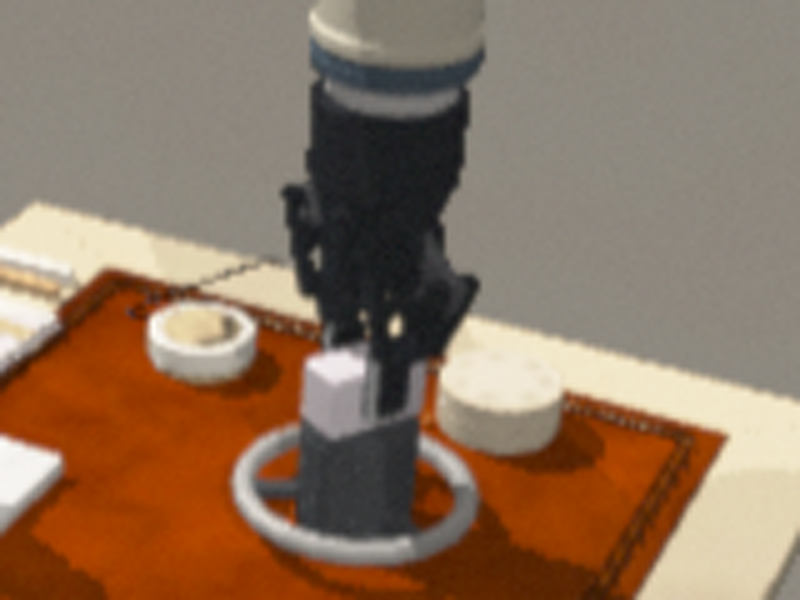

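```bash
python3 - <<'E'
from h import *
w=cam('wrist');s=r.sense()
crop(w,220,120,430,340,3.6,'w2c.png')
Q=R.from_euler('xyz',s['tcp_rot']).as_matrix()
for u in [(365,281),(444,280),(442,406),(368,406)]:
    print(u,(Q.T@(plane(w,np.array(u)/1.25,100)-s['eef_pos'])).round(1))
E
```

```text
(365, 281) [ 25.6 -14.  145.6]
(444, 280) [ 25.9  13.7 145.7]
(442, 406) [-26.3  14.5 145.7]
(368, 406) [-26.2 -14.3 145.6]
```

View pics/w2c.png

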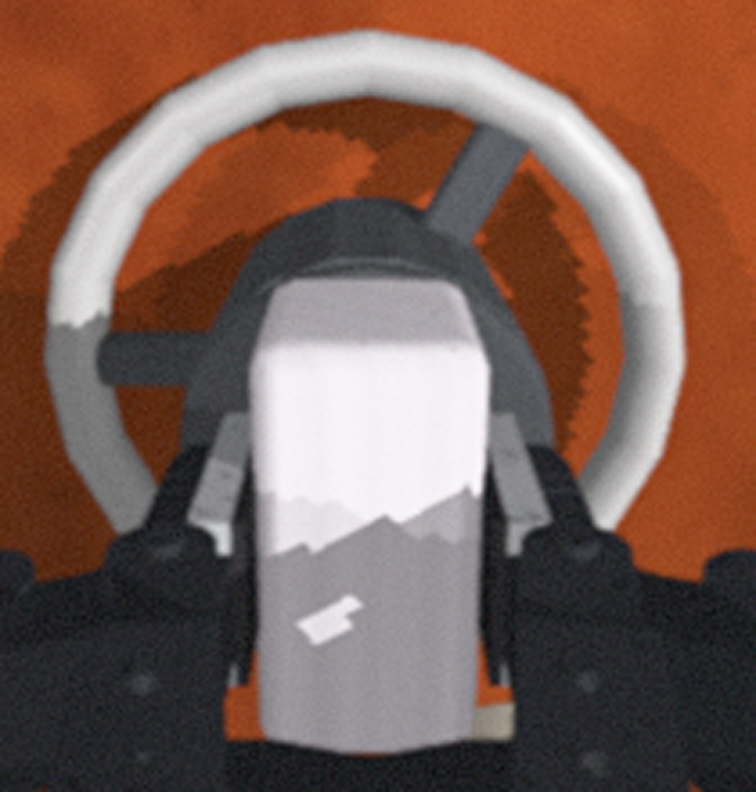

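Grip closed at 0.338 (29 mm; the bar is 30), centred within about 2 mm. I'll lift.

Call:
carry_out --steps '[[[0,0,0,-0.02,0],[0,0,0,-0.05,0],[0,0,0,-0.09,0],[0,0,0,-0.13,0],[0,0,0,-0.14,0],[0,0,0,-0.14,0],[0,0,0,-0.14,0]]]' --squeeze 80

```text
clock: 3.2
eef_pos: [499.5, -231.8, 383.7]
tcp_rot: [3.142, -0.0, 1.038]
contact_force: [0.1, 0.6, -6.1]
opening: 0.333
```

```bash
python3 - <<'E'
from h import *
s=r.sense();print(s['contact_force'],s['wrist_torque'],s['opening'],s['eef_pos'])
crop(cam('wrist'),220,120,430,340,2.5,'w3.png')
b=cam('side');crop(b,300,40,460,180,4,'s3.png')
a=cam('scene');crop(a,300,100,460,240,4,'a3.png')
import glob
L=[cv2.imread('pics/'+n) for n in('s3.png','a3.png')]
cv2.imwrite('pics/j3.png',cv2.resize(np.hstack(L),None,fx=.62,fy=.62))
E
```

```text
[ 0.13019283  0.57700863 -6.08060763] [0.03326285 0.03276289 0.03121057] 0.33251328316370593 [ 499.52839642 -231.7626304   383.74969027]
```

View pics/j3.png

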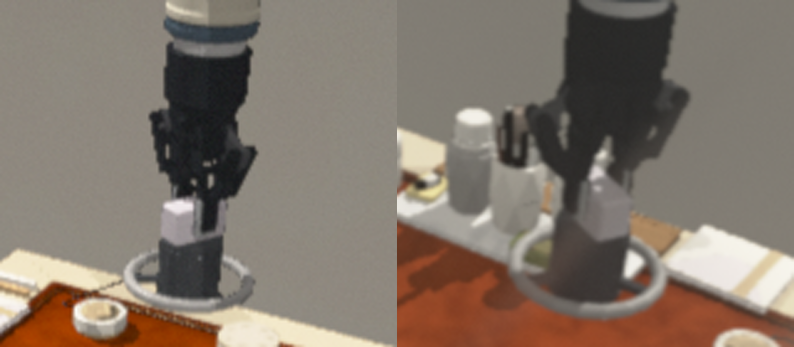

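View pics/w3.png

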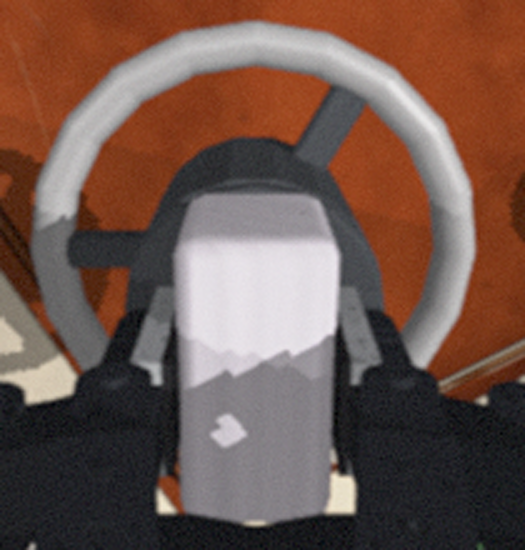

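The wheel is held upright. I'll carry it to a standoff where the wrist camera sees the shaft ahead of the wheel.

Call:
carry_out --steps '[[[0,0.02,-0.021,0,0],[0,0.055,-0.058,0,0],[0,0.09,-0.095,0,0],[0,0.125,-0.131,0,0],[0,0.155,-0.163,0,0],[0,0.18,-0.19,0,0],[0,0.195,-0.205,0,0],[0,0.199,-0.209,0,0]]]' --squeeze 80

```text
clock: 4.15
eef_pos: [419.6, 47.5, 382.7]
tcp_rot: [-3.139, 0.001, 1.041]
contact_force: [-0.3, -0.5, -5.0]
opening: 0.336
```

Call:
carry_out --steps '[[[0,0,0,0,0],[0,0,0,0,0]]]'

```text
clock: 4.35
eef_pos: [419.7, 47.1, 382.1]
tcp_rot: [-3.138, 0.002, 1.041]
contact_force: [-0.6, -0.4, -5.5]
opening: 0.338
```

```bash
python3 - <<'E'
from h import *
import pickle
s=r.sense();print(s['contact_force'],s['opening'],s['eef_pos'],s['tcp_rot'],abs(s['qvel']).max())
w=cam('wrist');pickle.dump((s,w),open('c4.pkl','wb'));crop(w,0,0,640,400,1.25,'w4.png')
crop(w,230,0,430,150,4,'w4c.png')
E
```

```text
[-0.60430231 -0.4304168  -5.45763106] 0.33767528001100755 [419.69446448  47.08782911 382.14018948] [-3.13801517e+00  1.51276073e-03  1.04075953e+00] 0.01661127186446009
```

View pics/w4.png

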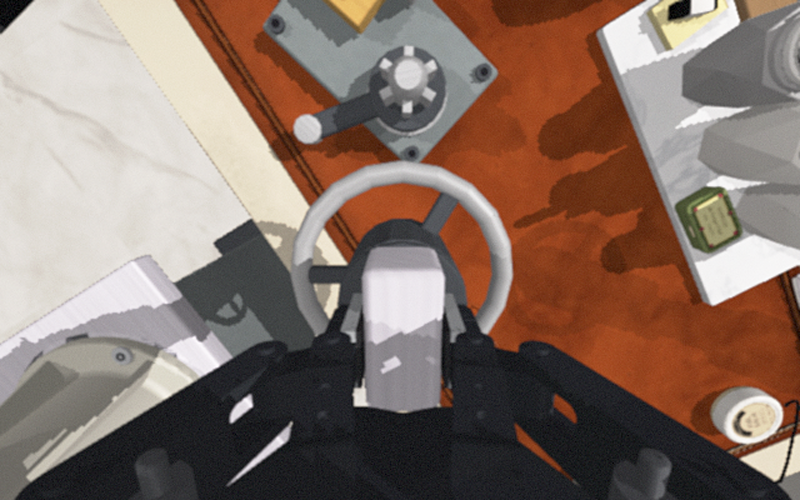

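View pics/w4c.png

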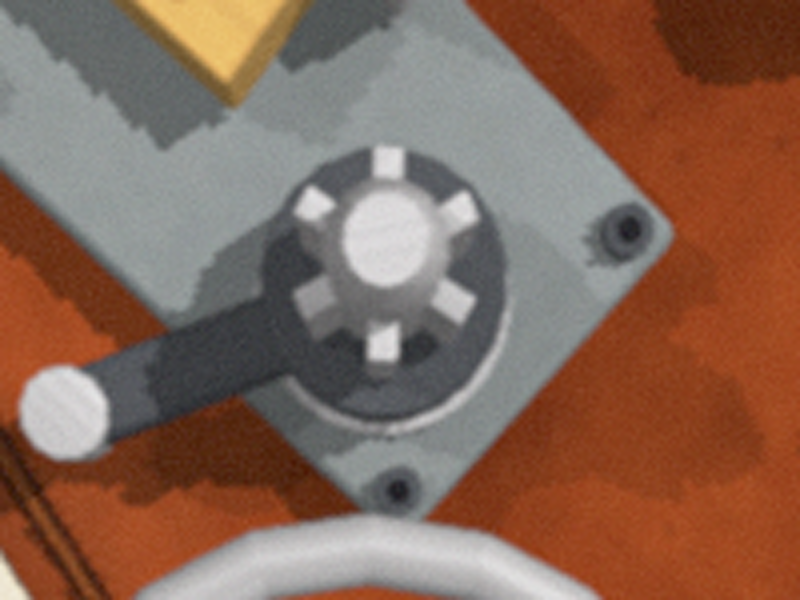

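The wrist view shows the shaft tip at crop (386,240), with six splines around it and the nose at crop (65,412).

```bash
python3 - <<'E'
from h import *
import pickle
s,w=pickle.load(open('c4.pkl','rb'))
cc=lambda u:np.array(u)/4+[230,0]
print('tip',plane(w,cc((386,240)),96).round(1))
P=np.array([plane(w,cc(u),80) for u in[(388,160),(462,210),(455,303),(383,345),(318,310),(315,205)]])
c=P.mean(0);print('spline centre',c.round(1));d=P-c
ang=np.degrees(np.arctan2(d[:,1],d[:,0]));print(ang.round(1),np.hypot(d[:,0],d[:,1]).round(1)); 
ph=np.degrees(np.angle(np.exp(1j*np.radians(ang*6)).mean()))/6;print('phase',ph)
n=plane(w,cc((65,412)),40);print('nose',n.round(1),np.linalg.norm((n-c)[:2]),np.degrees(np.arctan2(*(n-c)[1::-1])))
print('screws',[plane(w,cc(u),20).round(1) for u in[(628,230),(398,490)]])
# wheel: rim outer contour in tool frame
Q=R.from_euler('xyz',s['tcp_rot']).as_matrix()
pts=[(292,265),(300,225),(330,188),(368,169),(403,163),(440,169),(475,190),(503,228),(512,262),(508,295)]
h=s['eef_pos'][2]-225
T=np.array([Q.T@(plane(w,np.array(u)/1.25,h)-s['eef_pos']) for u in pts])
A=np.c_[2*T[:,:2],np.ones(len(T))];x=np.linalg.lstsq(A,(T[:,:2]**2).sum(1),rcond=None)[0]
print('rim centre tool',x[:2],'R',np.sqrt(x[2]+x[0]**2+x[1]**2))
print('near edge grip', (Q.T@(plane(w,np.array((404,281))/1.25,s['eef_pos'][2]-143)-s['eef_pos'])).round(1))
t=np.array([c[0],c[1],0]);print('axis in tool',(Q.T@(t-s['eef_pos'])).round(1))
E
```

```text
tip [481.7 148.7  96. ]
spline centre [482.  148.4  80. ]
[  59.1   -0.9  -62.3 -122.8 -175.   116.4] [19.2 18.9 18.1 18.3 18.9 18.9]
phase -0.9710796636535067
nose [394.1 165.3  40. ] 89.48573808510066 169.14820009023742
screws [array([547.6, 130.4,  20. ]), array([460.5, 103.4,  20. ])]
rim centre tool [-0.9329043 -1.3014561] R 64.79851070985272
near edge grip [ 26.6  -0.3 143. ]
axis in tool [119.5   3.9 381.9]
```

Call:
carry_out --steps '[[[0,0.03,0.001,0,0],[0,0.06,0.0025,0,0],[0,0.09,0.0035,0,0],[0,0.112,0.0044,0,0],[0,0.1205,0.0044,0.01,0],[0,0.1205,0.0044,0.025,0],[0,0.1205,0.0044,0.035,0],[0,0.1205,0.0044,0.035,0]]]'

```text
clock: 5.2
eef_pos: [483.7, 147.5, 345.1]
tcp_rot: [-3.136, 0.005, 1.039]
contact_force: [0.3, 0.9, -5.6]
opening: 0.335
```

```bash
python3 - <<'E'
from h import *
import pickle
s=r.sense();print(s['contact_force'],s['opening'],s['eef_pos'],s['tcp_rot'],abs(s['qvel']).max())
w=cam('side');crop(w,230,180,380,330,4,'s5.png')
a=cam('scene');crop(a,170,110,310,250,4,'a5.png')
L=[cv2.resize(cv2.imread('pics/'+n),(390,390)) for n in('s5.png','a5.png')]
cv2.imwrite('pics/j5.png',np.hstack(L))
E
```

```text
[ 0.28694599  0.90275271 -5.59102168] 0.335296467094317 [483.66415769 147.47543845 345.06761201] [-3.13561441  0.00454852  1.03918529] 0.02603649787277906
```

View pics/j5.png

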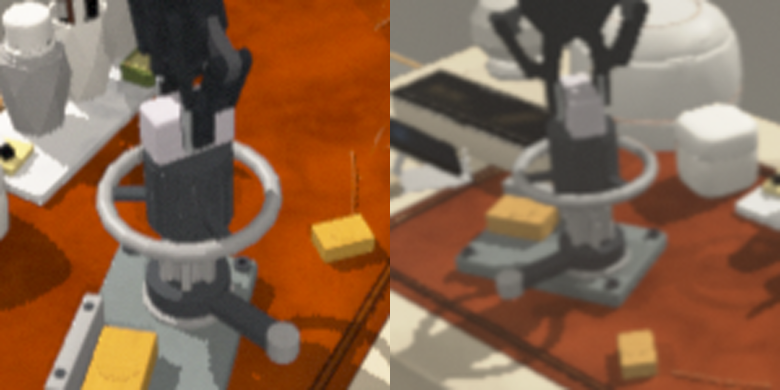

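Call:
carry_out --steps '[[[0,0.001,-0.0015,0.003,0],[0,0.001,-0.0015,0.008,0],[0,0.001,-0.0015,0.013,0],[0,0.001,-0.0015,0.018,0],[0,0.001,-0.0015,0.021,0],[0,0.001,-0.0015,0.021,0]]]'

```text
clock: 5.9
eef_pos: [483.3, 149.5, 325.3]
tcp_rot: [-3.137, 0.003, 1.039]
contact_force: [0.3, -0.3, -6.1]
opening: 0.337
```

```bash
python3 - <<'E'
from h import *
s=r.sense();print(s['contact_force'],s['wrist_torque'],s['opening'],s['eef_pos'],s['tcp_rot'])
E
```

```text
[ 0.32840107 -0.27095058 -6.09312882] [-0.00181581 -0.00130293  0.00452069] 0.3370478488567853 [483.33757131 149.46962089 325.29929104] [-3.13704776e+00  2.88029185e-03  1.03936727e+00]
```

The hub is over the pilot with no side load. I'll go down to the spline ends.

Call:
carry_out --steps '[[[0,0,0,0.002,0],[0,0,0,0.004,0],[0,0,0,0.006,0],[0,0,0,0.008,0],[0,0,0,0.008,0]]]'

```text
clock: 6.4
eef_pos: [483.7, 149.8, 321.3]
tcp_rot: [-3.138, 0.001, 1.039]
contact_force: [-15.6, -2.8, 43.2]
opening: 0.336
```

Call:
carry_out --steps '[[[0,-0.0005,-0.0008,0.001,0],[0,-0.0005,-0.0008,0.001,4],[0,-0.0005,-0.0008,0.0015,8],[0,-0.0005,-0.0008,0.0015,12],[0,-0.0005,-0.0008,0.0015,12]]]'

```text
clock: 6.9
eef_pos: [483.9, 150.0, 321.4]
tcp_rot: [-3.141, -0.001, 0.828]
contact_force: [0.0, -1.1, 7.6]
opening: 0.335
```

Call:
carry_out --steps '[[[0,0,0,0.0015,4],[0,0,0,0.002,8],[0,0,0,0.002,12],[0,0,0,0.002,16],[0,0,0,0.002,16]]]'

```text
clock: 7.4
eef_pos: [483.9, 149.8, 319.2]
tcp_rot: [-3.141, -0.0, 0.548]
contact_force: [-0.0, -1.5, -4.5]
opening: 0.34
```

```bash
python3 - <<'E'
from h import *
s=r.sense();print(s['contact_force'],s['wrist_torque'],s['opening'],s['eef_pos'],s['tcp_rot'])
E
```

```text
[-0.01788765 -1.47051833 -4.503131  ] [-0.46799069  0.0111891   0.0158856 ] 0.33963080773425547 [483.87964864 149.79034668 319.2399511 ] [-3.14081063e+00 -4.55625270e-04  5.47676962e-01]
```

It dropped 2 mm and unloaded, so the teeth are meshing. I'll push down at this angle.

Call:
carry_out --steps '[[[0,0,0,0.002,0],[0,0,0,0.004,0],[0,0,0,0.006,0],[0,0,0,0.008,0],[0,0,0,0.008,0]]]'

```text
clock: 7.9
eef_pos: [483.8, 149.8, 310.8]
tcp_rot: [-3.141, 0.0, 0.548]
contact_force: [-0.3, -1.1, -6.0]
opening: 0.339
```

```bash
python3 - <<'E'
from h import *
s=r.sense();print(s['contact_force'],s['wrist_torque'],s['opening'],s['eef_pos'],s['tcp_rot'])
w=cam('side');crop(w,230,180,380,330,4,'s6.png')
a=cam('scene');crop(a,170,110,310,250,4,'a6.png')
L=[cv2.resize(cv2.imread('pics/'+n),(390,390)) for n in('s6.png','a6.png')]
cv2.imwrite('pics/j6.png',np.hstack(L))
E
```

```text
[-0.30215799 -1.05594302 -6.01698363] [-0.39747007 -0.0535637   0.07998022] 0.3389142185309425 [483.78331743 149.77656529 310.83276691] [-3.14083100e+00  5.96785492e-05  5.48180982e-01]
```

View pics/j6.png

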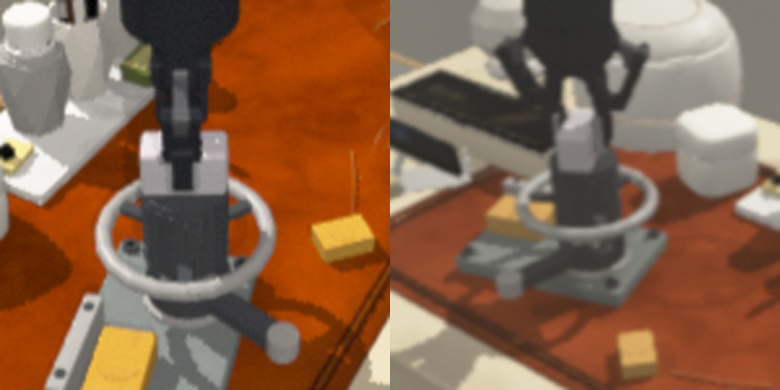

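The side view shows the hub now low on the splines, and the lever has not moved. I'll continue down.

Call:
carry_out --steps '[[[0,0,0,0.004,0],[0,0,0,0.008,0],[0,0,0,0.012,0],[0,0,0,0.016,0],[0,0,0,0.019,0],[0,0,0,0.0215,0],[0,0,0,0.0225,0]]]'

```text
clock: 8.7
eef_pos: [483.9, 150.0, 289.6]
tcp_rot: [-3.141, -0.0, 0.548]
contact_force: [-8.7, -2.7, 25.3]
opening: 0.338
```

Call:
carry_out --steps '[[[0,0,0,0.001,0],[0,0,0,0.001,0]]]'

```text
clock: 8.9
eef_pos: [483.9, 150.0, 289.7]
tcp_rot: [-3.141, -0.0, 0.548]
contact_force: [-6.8, -2.8, 11.6]
opening: 0.335
```

```bash
python3 - <<'E'
from h import *
s=r.sense();print(s['contact_force'],s['wrist_torque'],s['opening'],s['eef_pos'],s['tcp_rot'],s['qpos'])
E
```

```text
[-6.81296764 -2.83655515 11.56091425] [-0.97949161  0.94970037 -0.00219771] 0.3348697695692021 [483.87288019 149.99205692 289.73707572] [-3.14064576e+00 -5.46096248e-05  5.48068251e-01] [2.97317497e-01 3.19617595e-01 1.98442030e+00 1.25258490e-03
 8.37737199e-01 1.31920730e+00]
```

Fully home: it went 31.7 mm below the spline-end stop (32 expected). Now the clockwise turn, with a firmer grip.

Call:
carry_out --steps '[[[0,0,0,0,0],[0,0,0,0,3],[0,0,0,0,7],[0,0,0,0,11],[0,0,0,0,15],[0,0,0,0,19],[0,0,0,0,20]]]' --squeeze 120

```text
clock: 9.6
eef_pos: [483.6, 149.1, 289.9]
tcp_rot: [3.14, 0.002, 0.199]
contact_force: [-2.6, -10.3, 4.3]
opening: 0.327
```

```bash
python3 - <<'E'
from h import *
s=r.sense();print(s['contact_force'],s['wrist_torque'],s['opening'],s['eef_pos'],s['tcp_rot'],s['qpos'])
w=cam('side');crop(w,230,180,380,330,4,'s7.png')
w=cam('wrist');crop(w,120,0,520,300,1.5,'w7.png')
E
```

```text
[ -2.59171899 -10.30673073   4.33107429] [-2.26929912  0.56904025  0.74834962] 0.32732731761234085 [483.58097328 149.11287359 289.89288595] [3.13997709e+00 1.84672641e-03 1.98792428e-01] [ 2.96614337e-01  3.19068873e-01  1.98479376e+00 -1.91746153e-03
  8.39726613e-01  1.66989839e+00]
```

View pics/s7.png

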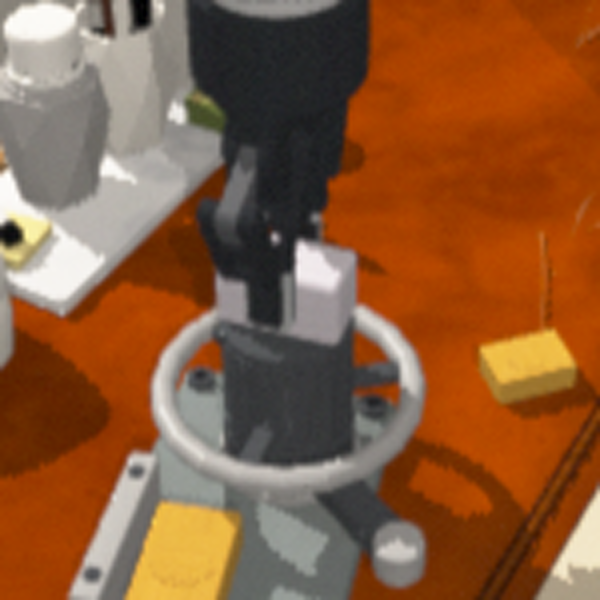

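View pics/w7.png

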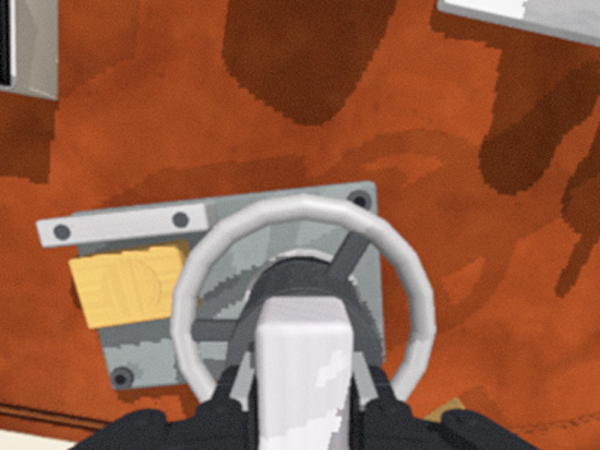

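Call:
carry_out --steps '[[[0,0,0.0007,0,3],[0,0,0.0008,0,7],[0,0,0.0008,0,11],[0,0,0.0008,0,15],[0,0,0.0008,0,19],[0,0,0.0008,0,20]]]' --squeeze 120

```text
clock: 10.3
eef_pos: [483.5, 148.4, 289.9]
tcp_rot: [3.139, 0.002, -0.149]
contact_force: [-3.5, -1.7, 0.9]
opening: 0.331
```

```bash
python3 - <<'E'
from h import *
s=r.sense();print(s['contact_force'],s['wrist_torque'],s['opening'],s['eef_pos'],s['tcp_rot'],s['qpos'])
w=cam('side');crop(w,230,180,380,330,4,'s8.png')
w=cam('wrist');crop(w,120,0,520,300,1.5,'w8.png')
E
```

```text
[-3.54401301 -1.68960348  0.88079124] [-0.44510742  0.71023548  0.75521297] 0.3314423678100571 [483.47521985 148.39274292 289.8969301 ] [ 3.13910413e+00  1.97250429e-03 -1.49336237e-01] [ 2.95303878e-01  3.18836938e-01  1.98514033e+00 -1.87677332e-03
  8.40467365e-01  2.01668800e+00]
```

View pics/s8.png

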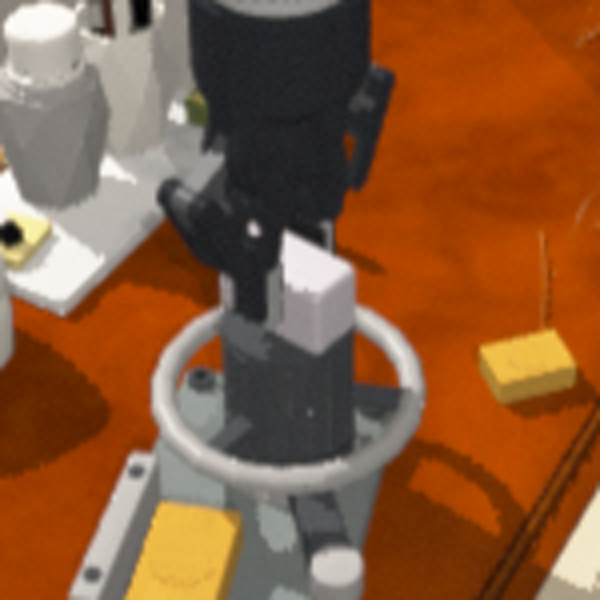

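View pics/w8.png

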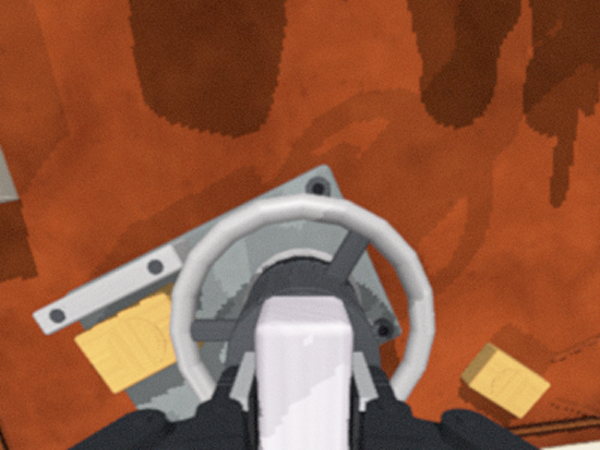

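```bash
cat > q.py <<'E'
from h import *
import sys
b=cam('side')
def q(u):
    n=plane(b,np.array(u),40);a=np.degrees(np.arctan2(n[1]-148.5,n[0]-481));return n.round(1),np.hypot(n[0]-481,n[1]-148.5),1.10-np.radians(a-108.8)
E
python3 -c "
from q import *
print(q((337/4+230,562/4+180)))"
```

```text
(array([417.1, 211.7,  40. ]), np.float64(89.87169013858022), np.float64(0.6378635032688513))
```

Call:
carry_out --steps '[[[0,0,0,0,3],[0,0,0,0,6],[0,0,0,0,9],[0,0,0,0,12],[0,0,0,0,14],[0,0,0,0,14]]]' --squeeze 120

```text
clock: 11.05
eef_pos: [483.4, 148.2, 289.9]
tcp_rot: [3.138, 0.002, -0.39]
contact_force: [-3.7, -4.3, 1.6]
opening: 0.328
```

```bash
python3 - <<'E'
from h import *
s=r.sense();print(s['contact_force'],s['wrist_torque'],s['opening'],s['eef_pos'],s['tcp_rot'],s['qpos'])
w=cam('side');crop(w,230,220,380,370,4,'s9.png')
E
```

```text
[-3.71042826 -4.25704827  1.57375882] [-0.69671416  0.76516469  0.54650862] 0.3280189758916813 [483.3614574  148.24900759 289.88610963] [ 3.13843949e+00  1.60612699e-03 -3.90316474e-01] [ 2.95106160e-01  3.18739167e-01  1.98532476e+00 -1.91147765e-03
  8.40768973e-01  2.25749348e+00]
```

View pics/s9.png

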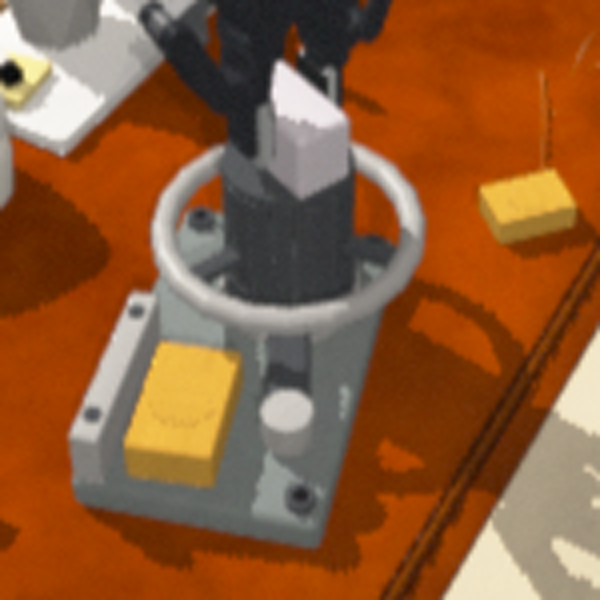

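The side view shows the nose at crop (287,410), nearing the blank. By dead reckoning q≈0.88. I'll continue in small steps and watch the torque.

Call:
carry_out --steps '[[[0,0,0.0003,0,2],[0,0,0.0003,0,4],[0,0,0.0003,0,6],[0,0,0.0003,0,7],[0,0,0.0003,0,7]]]' --squeeze 120

```text
clock: 11.6
eef_pos: [483.2, 148.1, 289.9]
tcp_rot: [3.138, 0.001, -0.511]
contact_force: [-2.0, -1.6, 0.7]
opening: 0.33
```

```bash
python3 - <<'E'
from h import *
s=r.sense();print(s['contact_force'],s['wrist_torque'],s['opening'],s['eef_pos'],s['tcp_rot'])
w=cam('side');crop(w,230,220,380,370,4,'s10.png')
E
```

```text
[-1.99852766 -1.5606633   0.69164062] [-0.2538647   0.78680771  0.63097996] 0.3295026788470226 [483.24090983 148.06890066 289.89952565] [ 3.13844012e+00  1.38237064e-03 -5.10707870e-01]
```

View pics/s10.png

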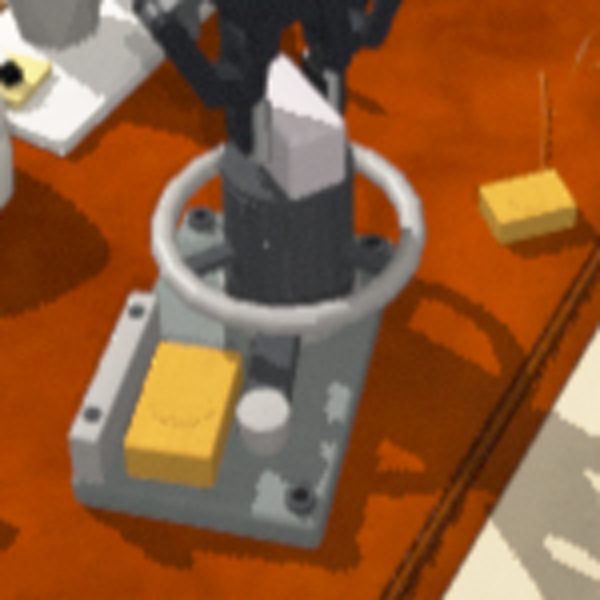

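Call:
carry_out --steps '[[[0,0,0.0002,0,1.5],[0,0,0.0002,0,3],[0,0,0.0002,0,4.5],[0,0,0.0002,0,4.5]]]'

```text
clock: 12.05
eef_pos: [483.1, 147.9, 289.9]
tcp_rot: [3.138, 0.001, -0.59]
contact_force: [-2.7, -0.1, 1.0]
opening: 0.331
```

```bash
python3 - <<'E'
from h import *
s=r.sense();print(s['contact_force'],s['wrist_torque'],s['opening'],s['eef_pos'],s['tcp_rot'])
w=cam('side');crop(w,230,220,380,370,4,'s11.png')
E
```

```text
[-2.67287827 -0.12774964  1.047962  ] [0.00370786 0.76289988 0.62557876] 0.3305111434391832 [483.14040854 147.92427546 289.89948192] [ 3.13847462e+00  1.19575559e-03 -5.90287736e-01]
```

View pics/s11.png

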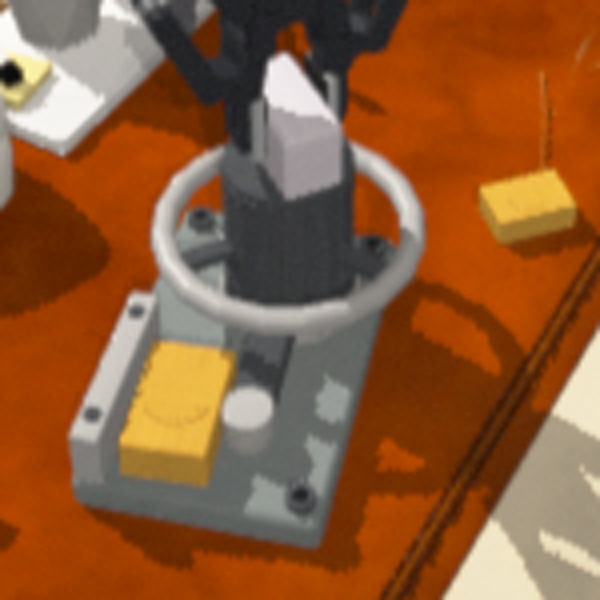

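Call:
carry_out --steps '[[[0,0,0,0,1.5],[0,0,0,0,3],[0,0,0,0,4],[0,0,0,0,4]]]'

```text
clock: 12.5
eef_pos: [483.1, 148.0, 289.9]
tcp_rot: [3.138, 0.001, -0.658]
contact_force: [-3.3, 0.5, 1.2]
opening: 0.336
```

```bash
python3 - <<'E'
from h import *
s=r.sense();print(s['contact_force'],s['wrist_torque'],s['opening'],s['eef_pos'],s['tcp_rot'])
w=cam('side');crop(w,230,220,380,370,4,'s12.png')
E
```

```text
[-3.30306761  0.48106764  1.19739591] [0.02787145 0.9718568  2.06841992] 0.33595201937612845 [483.05619186 147.98388921 289.89113433] [ 3.13803586e+00  7.87251585e-04 -6.58207642e-01]
```

View pics/s12.png

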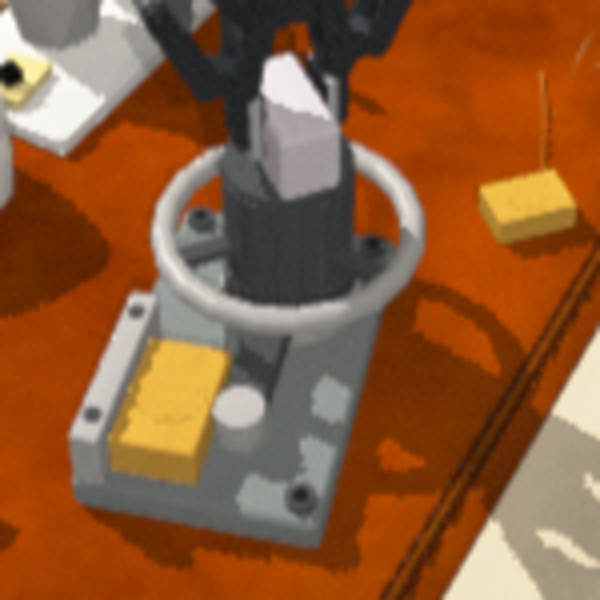

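Call:
carry_out --steps '[[[0,0,0,0,1.5],[0,0,0,0,2],[0,0,0,0,2],[0,0,0,0,2]]]'

```text
clock: 12.95
eef_pos: [483.4, 147.9, 290.0]
tcp_rot: [3.139, -0.0, -0.693]
contact_force: [0.2, -2.5, -1.2]
opening: 0.325
```

```bash
python3 - <<'E'
from q import *
s=r.sense();print(s['contact_force'],s['wrist_torque'],s['opening'],s['eef_pos'],s['tcp_rot'])
crop(b,250,285,320,345,11,'s13.png')
E
```

```text
[-1.18750198 -2.0387067  -0.96275247] [-0.50326964 -0.11430486  2.03054992] 0.325286109746609 [483.40056516 147.92031575 289.95151071] [ 3.13867241e+00 -6.00242686e-05 -6.92635474e-01]
```

View pics/s13.png

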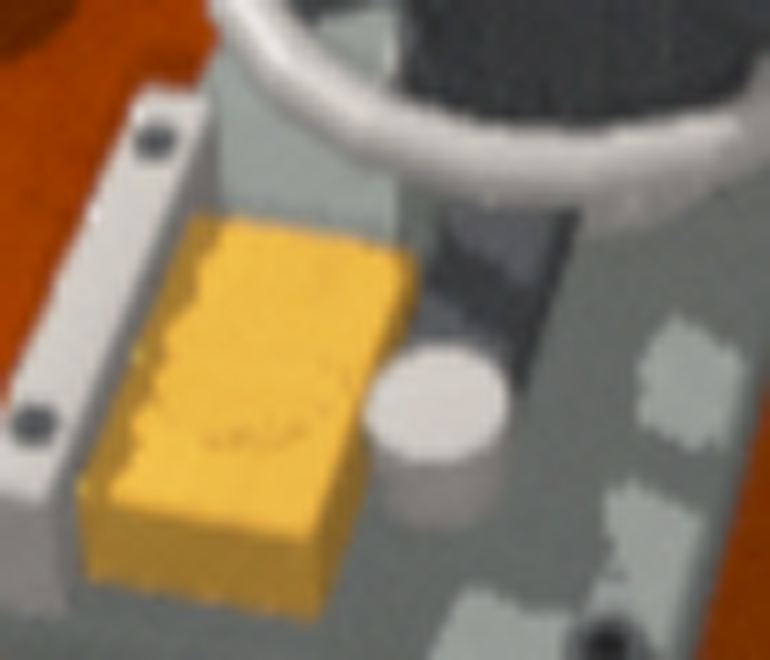

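The crop shows the blank parallel to the fence, with its edge on the fence face and the nose against it at crop (438,405).

```bash
python3 - <<'E'
from q import *
cc=lambda u:np.array(u)/11+[250,285]
print(q(cc((438,405))))
B=np.array([plane(b,cc(u),40) for u in[(195,215),(418,255),(315,540),(80,485)]]);F=np.array([plane(b,cc(u),48) for u in[(212,95),(45,500)]])
print(B.round(1),F.round(1))
ang=lambda d:np.degrees(np.arctan2(d[1],d[0]))
print(ang(B[3]-B[0]),ang(B[2]-B[1]),ang(F[1]-F[0]))
n=F[1]-F[0];n=np.array([n[1],-n[0]])/np.hypot(n[0],n[1]);print([(n@(F[0]-p)[:2]).round(1) for p in B])
E
```

```text
(array([453.2, 235.6,  40. ]), np.float64(91.4333189715471), np.float64(1.1188716269664536))
[[509.8 222.5  40. ]
 [472.8 211.2  40. ]
 [455.7 267.   40. ]
 [493.6 276.6  40. ]] [[518.1 205.   48. ]
 [492.3 286.4  48. ]]
106.67719786993372 107.00116291231377 107.57562866491136
[np.float64(2.6), np.float64(41.4), np.float64(40.8), np.float64(1.7)]
```

Measurements agree with tight: q≈1.12, blank square within 1°, and torque stalled at 2 N m. I'll release and back off upward.

Call:
carry_out --steps '[[[0,0,0,0,0.5],[60,0,0,0,0],[100,0,0,0,0],[100,0,0,0,0],[100,0,0,0,0],[100,0,0,0,0],[100,0,0,0,0],[100,0,0,0,0]]]'

```text
clock: 13.85
eef_pos: [483.4, 147.9, 290.0]
tcp_rot: [3.139, -0.0, -0.693]
contact_force: [0.1, -0.2, -0.0]
opening: 0.996
```

Call:
carry_out --steps '[[[100,0,0,0,0],[100,0,0,-0.01,0],[100,0,0,-0.03,0],[100,0,0,-0.06,0],[100,0,0,-0.1,0],[100,0,0,-0.12,0],[100,0,0,-0.12,0]]]'

```text
clock: 14.55
eef_pos: [484.5, 148.5, 413.9]
tcp_rot: [-3.139, -0.004, -0.693]
contact_force: [0.8, -0.2, -0.2]
opening: 1.003
```

```bash
python3 - <<'E'
from q import *
s=r.sense();print(s['clock'],s['contact_force'],s['wrist_torque'],s['opening'],s['eef_pos'],abs(s['qvel']).max())
crop(b,230,220,380,370,4,'s14.png')
w=cam('wrist');crop(w,70,0,570,380,1.5,'w14.png')
E
```

```text
14.6 [ 0.07784169 -0.48195894 -0.55230245] [-0.03939453  0.02978339 -0.01731286] 1.0013153087821207 [483.87126663 148.27498873 411.82698817] 0.04127121019451886
```

View pics/s14.png

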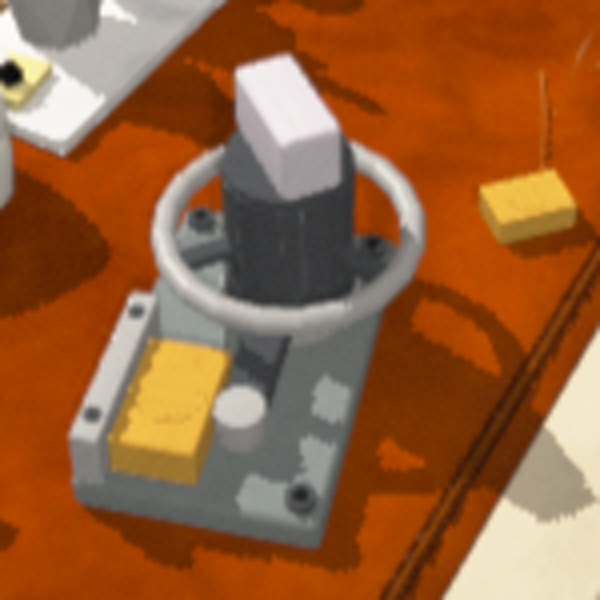

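View pics/w14.png

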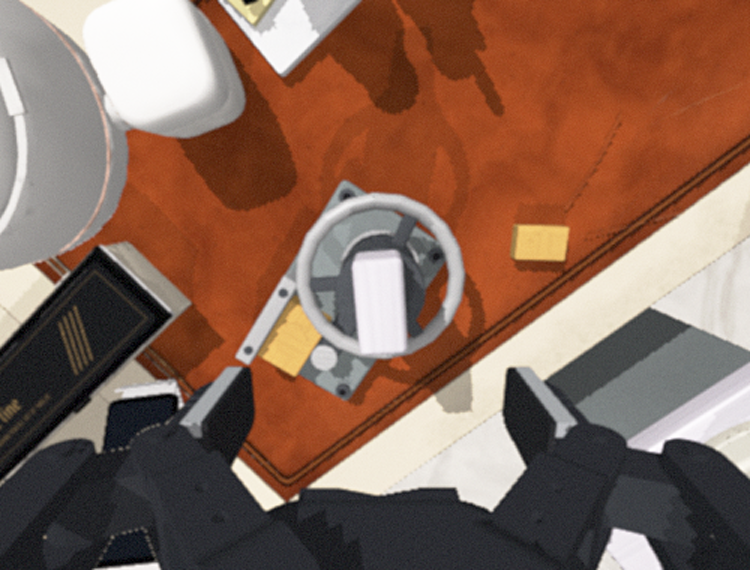

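```bash
python3 - <<'E'
from q import *
A=cv2.imread('pics/s12.png');  # before final squeeze
crop(b,250,285,320,345,11,'s15.png')
x=cv2.imread('pics/s13.png').astype(float);y=cv2.imread('pics/s15.png').astype(float)
g=lambda i,c:i[c[1]:c[3],c[0]:c[2]].mean(2).astype(np.float32)
for c in((340,320,540,540),(60,190,430,620)):
    h=cv2.createHanningWindow((c[2]-c[0],c[3]-c[1]),cv2.CV_32F);print(np.array(cv2.phaseCorrelate(g(x,c),g(y,c),h)[0])/11)
S=lambda u:np.array(u)/4+[230,220]
T=np.array([plane(b,S(u),144) for u in[(237,73),(291,55),(340,130),(278,145)]]);print(T.round(1),T.mean(0), [np.linalg.norm(T[i]-T[i-1]).round(1) for i in range(4)])
E
```

```text
[0.00128897 0.04120118]
[ 0.051653   -0.00235032]
[[508.  146.5 144. ]
 [493.4 122.9 144. ]
 [447.5 156.9 144. ]
 [466.1 178.9 144. ]] [478.75484601 151.2903345  144.        ] [np.float64(53.0), np.float64(27.8), np.float64(57.1), np.float64(28.7)]
```

```bash
python3 - <<'E'
from rig import workorder
print(workorder.sign_off())
E
```

```text
the job is handed in; nothing more can be done
None
```

The wheel is home on the splined shaft, the clamp is turned until the lever holds the blank against the fence, and the job is handed in at about 14.6 s. `sign_off` gives no verdict.

**What I did:** I gripped the wheel's bar, slipped the hub over the pilot, and rocked it about 28° clockwise under a light push until the teeth met. The hub then seated 31.7 mm below the spline-end stop (32 mm expected). I turned the wheel about 71° clockwise until the torque stalled at about 2 N m, then opened the gripper and lifted it 120 mm clear.

**Last checks:**
- **Lever:** q came out at about 1.12 from the image, inside the 1.04–1.18 range.
- **Blank:** it lay square to the fence within about 1°. The measured gap to the fence was 1.7–2.6 mm, which is about the camera error and straddles the 2.5 mm limit, so the torque stall is the better evidence that it is tight.
- **After release:** neither nose nor blank shifted measurably (under 0.1 px).
- **Wheel centring:** the side view alone put the wheel about 3–4 mm from the shaft axis. That view had put the shaft itself about 3 mm off in the same direction along x, so I read this as camera bias.
- **Not measured directly:** the lever's contact force on the blank after release, and the final positions of the jar, round box and paste tin. The arm's path kept clear of all three.

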